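# Lock the sprue cutter away in the child-safe tool case

## Robot

A 6-joint arm with a two-finger parallel gripper is mounted at the origin on a cart in front of the work surface, level with it; the furniture and walls round the work are solid. World frame = base frame: x ahead of the robot, y to its left, z up, the work surface at z = 0. Lengths are in m, angles in degrees, forces in N, time in s.
With the tool pointing down it reaches from about 0.425 to 0.95 m from the base axis. Payload 3.5 kg.
Tool frame: the origin (TCP) lies at the very end of the fingers, on their centre line; the grasp point (between the pads) lies 19 mm behind it; z points along the fingers, y is the line along which they close (so a half turn about z gives the same grasp; the last joint's range is limited). The gripper opens to 85 mm and grips with 20 to 120 N. Pads are 22 mm wide; open, the fingers measure 114 mm over their backs; the gripper's body (76 mm by 85 mm) begins 54 mm behind the grasp point. The pads swing forward as they close: fully open they stand 13 mm farther back than shut.
Start: joints at [59.702, 16.404, 90.338, -0, 73.258, -8.594], TCP at [0.25, 0.627, 0.231] pointing down, gripper open.
Joint ranges: [-158.93, 158.93], [-51.34, 127.21], [12.03, 142.37], [-87.48, 267.48], [13.55, 161.25], [-162.69, 162.69]. Speed limits (degrees/s): [159.86, 159.86, 180, 180, 180, 180].

## Interface

Orientations are given as [roll, pitch, yaw] about the fixed x, y, z axes, in that order (R = Rz(yaw) Ry(pitch) Rx(roll)).
In Python, from station import env, vision, ticket gives the robot as it stands.
- The arm moves only by the tool arm_command, never from a script. Its argument "steps" is a list that holds one entry, the list of rows, each a list of 5 numbers: the finger opening in cm, from 0 to 8.54, then the shift along the tool's x, y, z in cm, then the turn about the tool's z in degrees. A call has 1 to 12 rows; each row is the pose to reach, as a shift and turn from the pose commanded when the call began, along the tool's axes at that moment; what a row does not reach only later rows make up. A row lasts 1/12 s, in which the tool goes at most 41.7 mm and 7.16 degrees, less where a joint would pass 70% of its speed; a pose out of reach is approached as far as the arm can. A call with a gripper value outside its range is refused whole. The fingers move at their own pace and stop on an object; "force" is the grip in N (left out, the last holds). Time passes only in rows, so rows that repeat a pose let the fingers close. It gives the time, the measured TCP pose, the force, the opening and the grip force at its end, in the units of the state.
- env.get_obs(): the state, without advancing time (a new reading comes with each control period).
- vision.grab_frame(name): name is "side" or "top"; returns a dict with "image" (384x512x3 uint8, red, green, blue), "z_map" (384x512 float32, m along the optical axis (not along the pixel's ray), 0 where there is no reading), "intrinsics" (3x3 intrinsics, pixels), "R" (3x3) and "t" (3): a world point X has camera coordinates R X + t. Camera axes: x right, y down, z forward; pixel columns grow to the right and rows downward; lengths in m; the calibration is good to about 2 mm. A picture is of the moment at which its call begins.
- ticket.hand_in(): hands the job in; it is judged then, once.
The state is a dict: "clock": time; "q": joint angles; "qd": joint speeds; "joint_efforts": joint torques, N m; "position": TCP position; "ee_rot": TCP orientation; "force": force on the tool from outside, world axes, zero at the start; "torque": the same for the moment, N m; "opening": finger opening in m; "grasp_force": force on a finger pad.
Only numpy, scipy, OpenCV 4.12 (cv2) and the standard library are available. Lean on these libraries where they do the work, as an engineer would, in place of code of your own. Each camera call takes 0.05 s, during which the arm holds its last target. There are 200 camera calls.

## Task

A toddler plays in this study, so the sharp sprue cutter must not stay out: lay it in the open tool case (no dropping or throwing it in), shut the lid, then turn the latch knob clockwise as far as it goes, past both of its clicks, so that the case is fully locked. Leave the other things on the desk standing where they are.

Things in the scene. Friction and masses are not known exactly. Their poses are not given: they have to be found in the camera images.
- cutter: Sprue cutter: small rigid pliers with red grips, lying flat on the cutting mat, 129 mm long (x axis, jaws at +x), 47 mm wide over the spread grips, 12 mm thick, about 85 g. Origin on its underside in the middle of its length; z up. Grips run from x = -65 to +26 mm and close up towards the jaws: about 40 mm over both at x = -20 mm, 30 mm at x = 5 mm, 25 mm at x = 23 mm.
- case: Grey hard case, fixed to the desk: box 166 mm deep (x axis), 230 wide (y), 56 high, walls 6, foam floor 12 mm above the desk (inside 154 x 218 mm, 44 deep). Origin at the centre of its underside; z up. The lid is hinged on its +x rim; at the middle of its -x front a pedestal, 55 mm deep and 64 high, carries the latch knob.
- lid (a joint): Lid angle, rad: 0 = shut on the rim (its top then 66 mm above the desk, raised middle panel 2 mm more), 1.65 to 1.95 = standing open as found, at most 2.0. The hinge is stiff and holds the lid wherever it is left; about 2 N at the free edge moves it. The lid is a plate 166 x 230 mm, 10 mm thick.
- lid_hinge (a point): Middle of the lid's hinge line, which runs along the case's y axis, 83 mm behind the case's centre and 58 mm above the desk. Its axes are the lid's: x points from the free edge to the hinge, z out of the upper face.
- lid_edge (a point): Middle of the lid's free edge, on its outer (upper) face, 166 mm from the hinge line. Same axes.
- latch (a joint): Latch knob angle, rad, growing clockwise from above: 0 = open, cam plate clear of the lid; 1.57 = first click, the cam just catches the lid; 3.14 = second click, locked; stop at 3.24. Let go, a sprung detent draws it to the nearest of these three; the humps between lie near 0.79 and 2.36 and take up to 0.3 N m. The cam passes 1.5 mm above the shut lid, and keeps an open lid from shutting.
- latch_grip (a point): On the knob's upright axis, 98 mm above the desk, at the height to grip; 111 mm in front of the case's centre. The knob is a black wing 62 mm long (along the point's x axis), 15 mm thick, from 76 to 111 mm above the desk, over a steel cam plate (radius 46 mm, top at 73.5 mm). z up.
- latch_nose (a point): The end of the wing that carries the short white pointer line, 31 mm from the axis: it points away from the case when open and at the case when fully locked.
- figure: A grey plastic model figure on a round base, 32 mm wide and 34 mm high, standing on the desk; leave it. Origin under its base.
- cement: A square bottle with a green cap, 34 mm wide, 59 mm high, standing; leave it. Origin under its base.
- paint: A round paint pot, 30 mm wide, 49 mm high, standing; leave it. Origin under its base.
- glue: A glue stick, 74 mm long, 17 mm thick, lying; leave it. Origin under its middle.
There are look-alikes about, which are no part of the job. What is shaped like the cutter but yellow is not meant.

How it is judged (in metres and radians):
On the way, in this order (a step that is already met when the one before it is completed fails the run):
1. the cutter lies in the case, at rest and let go (x of cutter in the frame of case between -0.075 and 0.075 m and y of cutter in the frame of case between -0.107 and 0.107 m and z of cutter in the frame of case below 0.03 m and linear speed of cutter below 0.03 m/s and contact force between the fingers and cutter below 0.1 N), for 0.2 s.
2. the lid is shut over it, the latch still open (value of joint lid below 0.04 rad and value of joint latch below 0.6 rad), for 0.1 s.
3. the latch knob is past its second click, the lid still shut (value of joint latch above 3 rad and value of joint lid below 0.04 rad), for 0.1 s.
At the end, for the whole second after the job is handed in: The cutter lies at rest inside the case (its origin within the inner walls and less than 30 mm above the desk), the lid is shut (within 0.04 rad) and the latch knob rests in its last place past the second click (beyond 3.0 rad) (all of step 3 and x of cutter in the frame of case between -0.075 and 0.075 m and y of cutter in the frame of case between -0.107 and 0.107 m and z of cutter in the frame of case below 0.03 m and linear speed of cutter below 0.03 m/s); the robot touches nothing.
It fails at once if the cutter is dropped or thrown (faster than 0.9 m/s out of the fingers) (linear speed of cutter above 0.9 m/s and contact force between the fingers and cutter below 0.05 N).
It fails at once if another thing on the desk is shifted by more than 30 mm or knocked over (distance of any of figure, cement, paint, glue from where it was at the start of the episode above 0.03 m or angle between any of figure, cement, paint's own z axis and vertical above 0.5 rad).
It also fails if it takes over 72 s, if anything falls off the work surface, if the arm or the gripper's body presses on something with over 40 N, if the wrist force passes 120 N, or if a joint passes its speed limit or range.

## Working session

There is one attempt and no reset: what is moved stays moved. The work goes in short steps, Python scripts to look and compute and a tool call to move; the robot and the scene stay as the last step left them, time stands still between calls to the robot, and variables do not carry over. Pictures are saved under pics/ and viewed, at most 10 in all, crops included, and the job is handed in when it is done.

Besides the shell and the picture viewer there is one more tool, called after ">>>" by a JSON object that holds its "name" and its "arguments", one argument or row to a line. arm_command: Moves the arm, as the interface text tells. Its arguments: {"type":"object","properties":{"steps":{"type":"array","items":{"type":"array","items":{"type":"array","items":{"type":"number"}}}},"force":{"type":"number"}},"required":["steps"]}

```bash
mkdir -p pics
cat > h.py <<'E'
import numpy as np, cv2
from station import env, vision, ticket
def grab(n, save=None):
    f=vision.grab_frame(n)
    if save: cv2.imwrite('pics/'+save, cv2.cvtColor(f['image'],cv2.COLOR_RGB2BGR))
    return f
def world(f):
    K=f['intrinsics'];z=f['z_map'];v,u=np.mgrid[:z.shape[0],:z.shape[1]]
    c=np.stack([(u-K[0,2])/K[0,0]*z,(v-K[1,2])/K[1,1]*z,z],-1)
    return (c-f['t'])@f['R']
def ray(f,u,v,h):
    d=np.linalg.solve(f['intrinsics'],[u,v,1])@f['R']; o=-f['t']@f['R']
    return o+d*(h-o[2])/d[2]
E
python3 - <<'E'
from h import *
for n in ('top','side'):
    f=grab(n,n+'1.png'); np.savez(n+'1.npz',**f); print(n,-f['t']@f['R'])
o=env.get_obs(); print(o['position'],o['ee_rot'],o['q'],o['clock'])
E
```

```text
top [0.31283881 0.14416823 1.46435965]
side [ 1.2145278  -0.29863238  0.89201056]
[0.24927511 0.6266391  0.23005966] [-1.79877012e+02 -1.88692989e-02  1.58296962e+02] [ 5.97027930e+01  1.64501675e+01  9.04149350e+01  2.91009268e-04
  7.32593245e+01 -8.59427304e+00] 0.1
```

View pics/top1.png

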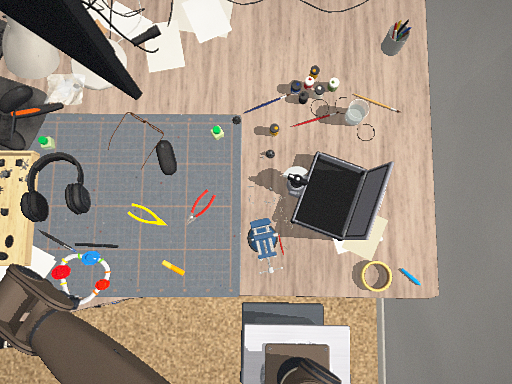

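View pics/side1.png

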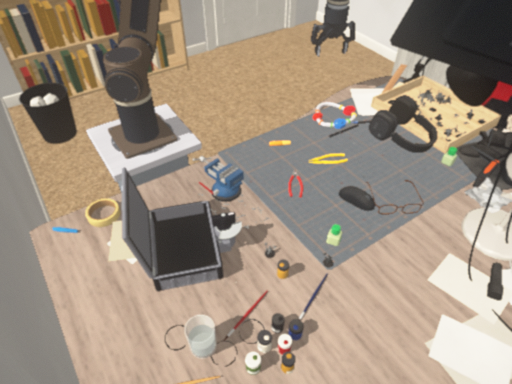

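The top view shows the red cutter at about (202,206), the yellow look-alike at (147,215), the case at (335,195) with its lid standing on the right, and the knob at (297,180). The green-capped bottle is at (217,131), the pots at (275,129) and the figure at (269,154). The side view agrees.

Run:
```python
from h import *
f=dict(np.load('top1.npz')); W=world(f); im=f['image']
hsv=cv2.cvtColor(im,cv2.COLOR_RGB2HSV)
m=((hsv[...,0]<8)|(hsv[...,0]>172))&(hsv[...,1]>140)&(hsv[...,2]>100)
n,l,s,c=cv2.connectedComponentsWithStats(m.astype('uint8'),connectivity=8)
for i in range(1,n):
    if s[i,4]>15: print(i,s[i],c[i],ray(f,*c[i],0.008))
    if abs(c[i]-[202,206]).max()<14:
        ys,xs=np.where(l==i); P=np.array([ray(f,x,y,.009)[:2] for x,y in zip(xs,ys)])
        mu=P.mean(0);e,v=np.linalg.eigh(np.cov(P.T)); print('red',mu,np.degrees(np.arctan2(v[1,1],v[0,1])),np.ptp((P-mu)@v,axis=0),((P-mu)@v).min(0),((P-mu)@v).max(0))
for p in [(188,219),(190,222),(186,221),(207,190),(214,194),(217,131),(275,129),(269,154),(297,180),(286,180),(308,180),(318,152),(294,225),(375,240),(391,163),(335,195),(172,267)]:
    print(p,W[p[1],p[0]].round(3), ray(f,*p,0.0).round(3))
a=cv2.resize(cv2.cvtColor(im,cv2.COLOR_RGB2BGR)[115:255,165:405],None,fx=3.3,fy=3.3,interpolation=cv2.INTER_CUBIC)
cv2.imwrite('pics/c1.png',a)
```

```text
4 [304  84   9   5  22] [306.90909091  86.13636364] [ 0.90772329 -0.02709844  0.008     ]
15 [294 115  36  11  62] [312.20967742 119.87096774] [ 0.79270812 -0.04454721  0.008     ]
17 [191 190  17  23  77] [198.03896104 200.18181818] [0.52150996 0.31410456 0.008     ]
red [0.52141989 0.31395476] 147.50635813088556 [0.01491031 0.08316653] [-0.00665384 -0.04211308] [0.00825646 0.04105345]
18 [195 195  21  22  81] [206.19753086 206.08641975] [0.50341481 0.28786165 0.008     ]
red [0.5033346  0.28772256] 140.71865399035437 [0.01438906 0.08813861] [-0.00791893 -0.04416068] [0.00647014 0.04397793]
19 [278 235   6  20  33] [280.66666667 244.57575758] [0.38841156 0.05327809 0.008     ]
20 [ 51 265  20  15 220] [ 60.56363636 271.59545455] [0.2932843  0.72176521 0.008     ]
21 [ 95 279  15  11 125] [102.008 284.04 ] [0.25861147 0.59373051 0.008     ]
(188, 219) [0.461 0.342 0.017] [0.463 0.344 0.   ]
(190, 222) [0.453 0.337 0.002] [0.453 0.337 0.   ]
(186, 221) [ 0.456  0.35  -0.001] [0.456 0.35  0.   ]
(207, 190) [0.554 0.287 0.01 ] [0.556 0.288 0.   ]
(214, 194) [0.543 0.265 0.002] [0.543 0.266 0.   ]
(217, 131) [0.732 0.258 0.06 ] [0.75  0.263 0.   ]
(275, 129) [0.747 0.078 0.048] [0.761 0.075 0.   ]
(269, 154) [0.676 0.094 0.004] [0.678 0.094 0.   ]
(297, 180) [0.573 0.014 0.109] [0.595 0.003 0.   ]
(286, 180) [ 0.594  0.038 -0.003] [0.594 0.038 0.   ]
(308, 180) [ 0.585 -0.026  0.053] [ 0.595 -0.032  0.   ]
(318, 152) [ 0.675 -0.057  0.05 ] [ 0.688 -0.064  0.   ]
(294, 225) [ 0.451  0.012 -0.001] [0.451 0.012 0.   ]
(375, 240) [ 0.409 -0.24   0.007] [ 0.409 -0.242  0.   ]
(391, 163) [ 0.605 -0.233  0.221] [ 0.657 -0.3    0.   ]
(335, 195) [ 0.547 -0.116  0.013] [ 0.549 -0.118  0.   ]
(172, 267) [0.314 0.384 0.014] [0.314 0.386 0.   ]
```

View pics/c1.png

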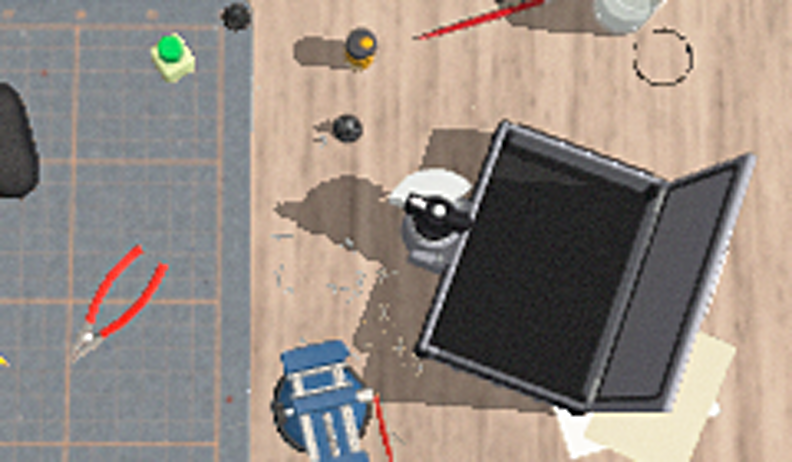

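Run:
```python
from h import *
f=dict(np.load('top1.npz')); W=world(f)
C=[(507,123),(423,352),(583,410),(663,187)]
P=np.array([ray(f,165+(x+.5)/3.3-.5,115+(y+.5)/3.3-.5,.056) for x,y in C])[:,:2]
print(P.round(4)); print([np.linalg.norm(P[i]-P[i-1]).round(3) for i in range(4)])
d=[P[2]-P[1],P[3]-P[0]]; print([np.degrees(np.arctan2(v[1],v[0])) for v in d]); y=[P[0]-P[1],P[3]-P[2]]; print([np.degrees(np.arctan2(v[1],v[0]))for v in y]); print('centre',P.mean(0))
# knob top points by height
g=dict(np.load('side1.npz'))
for ff,n in ((f,'top'),(g,'side')):
    w=world(ff).reshape(-1,3); k=w[(w[:,2]>.098)&(w[:,2]<.118)&(abs(w[:,0]-.58)<.07)&(abs(w[:,1]-.01)<.045)]
    mu=k.mean(0);e,v=np.linalg.eigh(np.cov(k[:,:2].T));print(n,'knob',len(k),mu,np.degrees(np.arctan2(v[1,1],v[0,1])),np.ptp((k[:,:2]-mu[:2])@v,axis=0))
    # lid: points above .1, y<-.12
    k=w[(w[:,2]>.08)&(w[:,2]<.26)&(w[:,1]<-.12)&(w[:,1]>-.3)&(w[:,0]>.35)&(w[:,0]<.75)]
    c=k.mean(0);u,s,vt=np.linalg.svd(k-c,full_matrices=False);print('lid',len(k),c,vt[2],k.max(0),k.min(0))
```

```text
[[ 0.6739 -0.0572]
 [ 0.4565  0.0203]
 [ 0.4066 -0.126 ]
 [ 0.6158 -0.2032]]
[np.float64(0.157), np.float64(0.231), np.float64(0.155), np.float64(0.223)]
[np.float64(-108.82970402770724), np.float64(-111.6878139923516)]
[np.float64(-19.624917713483168), np.float64(-20.26156569862823)]
centre [ 0.53817257 -0.09151661]
top knob 127 [0.57737465 0.01187879 0.1080861 ] 69.887418559035 [0.02422339 0.06086952]
lid 1667 [ 0.50494628 -0.18628138  0.16522486] [-0.33300573 -0.92456186 -0.18518247] [ 0.61965882 -0.13493627  0.22537741] [ 0.39658971 -0.24231637  0.08008564]
side knob 167 [0.58540631 0.00928536 0.10687593] 70.044379971195 [0.02365907 0.06081984]
lid 1921 [ 0.52823141 -0.19436315  0.16443724] [-0.34058239 -0.92161552 -0.18608726] [ 0.62275886 -0.1356646   0.2232552 ] [ 0.39855413 -0.24246348  0.08003336]
```

```bash
cat >> h.py <<'E'
from scipy.spatial.transform import Rotation as Ro
def shift(*targets):
    """world targets (x,y,z,yaw) -> tool shift cm and turn"""
    o=env.get_obs(); r,p,yw=o['ee_rot']; R=Ro.from_euler('z',yw,degrees=True)*Ro.from_euler('x',180,degrees=True)
    print('t',round(o['clock'],2),'pos',o['position'].round(4),'rpy',o['ee_rot'].round(2),'F',o['force'].round(1),'open',round(float(o['opening']),4),'g',o['grasp_force'],'q',o['q'].round(0))
    for x,y,z,a in targets: print((x,y,z,a),'->',(R.inv().apply(np.array([x,y,z])-o['position'])*100).round(2),'turn',round(-(a-yw),2))
E
python3 -c "
from h import *
shift((.492,.316,.23,144),(.492,.316,.06,144),(.492,.316,.012,144))"
```

```text
t 0.1 pos [0.2493 0.6266 0.2301] rpy [-1.7988e+02 -2.0000e-02  1.5830e+02] F [-0.1  0.3 -1.1] open 0.0858 g 0.0 q [60. 16. 90.  0. 73. -9.]
(0.492, 0.316, 0.23, 144) -> [-3.404e+01 -1.989e+01  1.000e-02] turn 14.3
(0.492, 0.316, 0.06, 144) -> [-34.04 -19.89  17.01] turn 14.3
(0.492, 0.316, 0.012, 144) -> [-34.04 -19.89  21.81] turn 14.3
```

>>> {"name": "arm_command", "arguments": {
  "steps": [
    [[8.5, -7, -4, 0, 4], [8.5, -14, -8, 0, 8], [8.5, -21, -12, 0, 12], [8.5, -28, -16, 2, 14.3], [8.5, -34, -19.9, 4, 14.3], [8.5, -34, -19.9, 6, 14.3], [8.5, -34, -19.9, 8, 14.3], [8.5, -34, -19.9, 11, 14.3], [8.5, -34, -19.9, 14, 14.3], [8.5, -34, -19.9, 17, 14.3], [8.5, -34, -19.9, 17, 14.3], [8.5, -34, -19.9, 17, 14.3]]
  ]
}}

```text
clock: 1.1
position: [0.4888, 0.312, 0.054]
ee_rot: [-179.4, -0.3, 143.8]
force: [-0.8, -1.2, -1.6]
opening: 0.0848
grasp_force: 0.0
```

```bash
python3 -c "
from h import *
shift((.492,.316,.01,144),(.492,.316,.003,144))
f=grab('side'); a=cv2.resize(cv2.cvtColor(f['image'],cv2.COLOR_RGB2BGR)[120:240,220:380],None,fx=4,fy=4); cv2.imwrite('pics/c2.png',a)
f=grab('top'); a=cv2.resize(cv2.cvtColor(f['image'],cv2.COLOR_RGB2BGR)[150:250,150:260],None,fx=4,fy=4); cv2.imwrite('pics/c3.png',a)"
```

```text
t 1.1 pos [0.4888 0.312  0.054 ] rpy [-179.36   -0.33  143.81] F [-0.8 -1.2 -1.6] open 0.0848 g 0.0 q [ 23.  17. 110.  -0.  54. -31.]
(0.492, 0.316, 0.01, 144) -> [-0.02  0.51  4.4 ] turn -0.19
(0.492, 0.316, 0.003, 144) -> [-0.02  0.51  5.1 ] turn -0.19
```

View pics/c2.png

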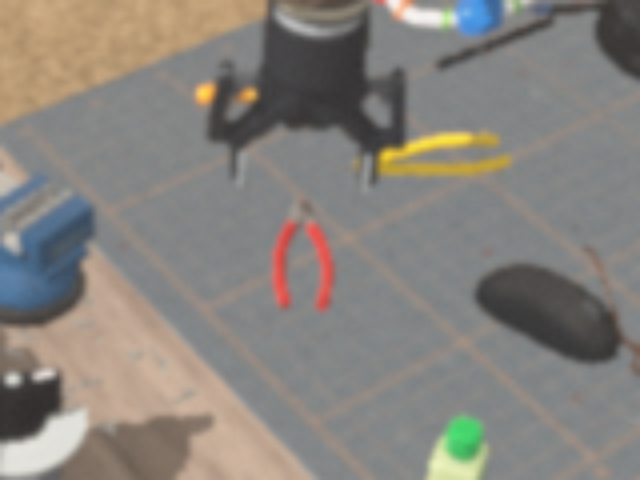

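The gripper straddles the cutter above its jaw end, at crop (300,210); the yellow one is outside the fingers.

>>> {"name": "arm_command", "arguments": {
  "steps": [
    [[8.5, 0, 0, 1, 0], [8.5, 0, 0, 2, 0], [8.5, 0, 0, 3, 0], [8.5, 0, 0, 3.5, 0], [8.5, 0, 0, 3.5, 0], [8.5, 0, 0, 3.5, 0]]
  ]
}}

```text
clock: 1.7
position: [0.4915, 0.3169, 0.0262]
ee_rot: [-180.0, -0.0, 144.0]
force: [-0.1, -0.2, -0.4]
opening: 0.0851
grasp_force: 0.0
```

```bash
python3 -c "
from h import *
shift((.492,.316,.003,144))"
```

```text
t 1.7 pos [0.4915 0.3169 0.0262] rpy [-1.7998e+02 -1.0000e-02  1.4404e+02] F [-0.1 -0.2 -0.4] open 0.0851 g 0.0 q [ 23.  20. 110.   0.  50. -31.]
(0.492, 0.316, 0.003, 144) -> [-0.09 -0.04  2.32] turn 0.04
```

>>> {"name": "arm_command", "arguments": {
  "steps": [
    [[8.5, 0, 0, 0.8, 0], [8.5, 0, 0, 1.6, 0], [8.5, 0, 0, 2.3, 0], [6, 0, 0, 2.3, 0], [4, 0, 0, 2.3, 0], [2, 0, 0, 2.3, 0], [2, 0, 0, 2.3, 0], [2, 0, 0, 2.3, 0], [2, 0, 0, 2.3, 0], [2, 0, 0, 2.3, 0], [2, 0, 0, 2.3, 0]]
  ],
  "force": 40
}}

```text
clock: 2.62
position: [0.4925, 0.3167, 0.0041]
ee_rot: [179.9, 0.0, 144.0]
force: [-0.7, -1.0, 4.1]
opening: 0.037
grasp_force: 38.9
```

>>> {"name": "arm_command", "arguments": {
  "steps": [
    [[2, 0, 0, -2, 0], [2, 0, 0, -5, 0], [2, 0, 0, -8, 0], [2, 0, 0, -12, 0], [2, 0, 0, -15, 0], [2, 0, 0, -16, 0], [2, 0, 0, -16, 0], [2, 0, 0, -16, 0], [2, 0, 0, -16, 0]]
  ]
}}

```text
clock: 3.37
position: [0.4902, 0.3158, 0.1601]
ee_rot: [-179.7, -0.2, 144.0]
force: [0.3, -0.4, -1.9]
opening: 0.037
grasp_force: 38.9
```

```bash
python3 -c "
from h import *
shift((.54,-.09,.163,160))
f=grab('side'); a=cv2.resize(cv2.cvtColor(f['image'],cv2.COLOR_RGB2BGR)[60:220,200:400],None,fx=3,fy=3); cv2.imwrite('pics/c4.png',a)
"
```

```text
t 3.37 pos [0.4902 0.3158 0.1601] rpy [-1.7974e+02 -1.6000e-01  1.4399e+02] F [ 0.3 -0.4 -1.9] open 0.037 g 38.93140810163459 q [ 23.   9. 107.   0.  64. -31.]
(0.54, -0.09, 0.163, 160) -> [-27.89 -29.9   -0.29] turn -16.01
```

View pics/c4.png

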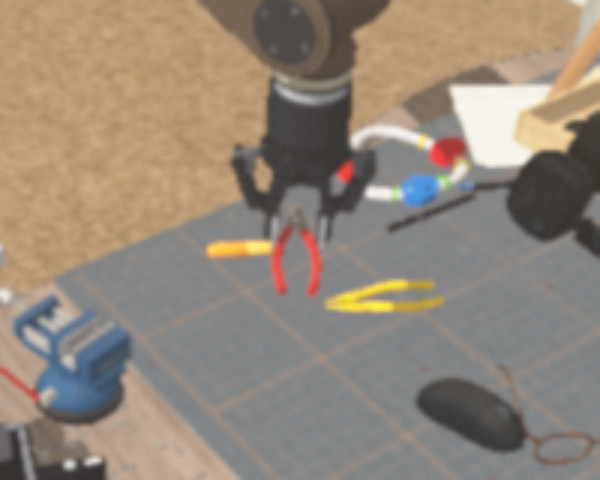

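The cutter is held between the pads (crop about (297,250)) and looks level. I'll carry it over now.

>>> {"name": "arm_command", "arguments": {
  "steps": [
    [[2, -2, -2, 0, -1], [2, -4.5, -4.8, 0, -3], [2, -7, -7.5, 0, -5], [2, -9.5, -10.2, 0, -7], [2, -12, -12.9, 0, -8], [2, -14.5, -15.6, 0, -9], [2, -17, -18.3, 0, -10], [2, -19.5, -21, 0, -12], [2, -22, -23.7, 0, -13], [2, -24.5, -26.4, 0, -14], [2, -26.5, -28.5, 0, -15], [2, -27.8, -29.8, 0, -16]]
  ]
}}

```text
clock: 4.42
position: [0.5404, -0.0907, 0.1607]
ee_rot: [-180.0, -0.2, 159.9]
force: [-0.3, 0.2, -1.5]
opening: 0.0373
grasp_force: 39.0
```

>>> {"name": "arm_command", "arguments": {
  "steps": [
    [[2, 0, 0, 0, 0], [2, 0, 0, 0, 0], [2, 0, 0, 0, 0], [2, 0, 0, 0, 0]]
  ]
}}

```text
clock: 4.75
position: [0.5409, -0.0867, 0.1621]
ee_rot: [180.0, -0.1, 160.1]
force: [-0.8, 0.4, -1.5]
opening: 0.0371
grasp_force: 39.0
```

```bash
python3 -c "
from h import *
shift((.54,-.09,.016,160))
f=grab('top'); a=cv2.resize(cv2.cvtColor(f['image'],cv2.COLOR_RGB2BGR)[120:270,240:420],None,fx=3.5,fy=3.5); cv2.imwrite('pics/c5.png',a)
"
```

```text
t 4.75 pos [ 0.5409 -0.0867  0.1621] rpy [ 1.7999e+02 -1.3000e-01  1.6006e+02] F [-0.8  0.4 -1.5] open 0.0371 g 39.003465326386504 q [-20.   4. 112.   0.  64. -90.]
(0.54, -0.09, 0.016, 160) -> [-0.03 -0.34 14.61] turn 0.06
```

View pics/c5.png

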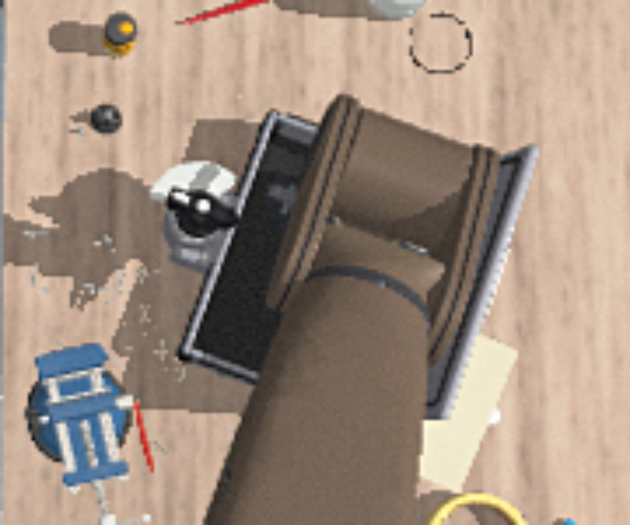

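The top view has the arm over the case, with a wide wrist close to the lid at crop (500,200). I'll check the clearance before going down.

Run:
```python
from h import *
o=env.get_obs(); p=o['position']
ex=np.array([-.342,-.940]); ey=np.array([.940,-.342])
A=[]
for n in('top','side'):
    w=world(grab(n)).reshape(-1,3); w=w[np.isfinite(w).all(1)]
    d=w-p; k=np.c_[d[:,:2]@ex,d[:,:2]@ey,d[:,2]]
    A.append(k[(abs(k[:,0])<.25)&(abs(k[:,1])<.2)&(w[:,2]>.235)&(w[:,2]<.9)])
for n,k in zip('ts',A):
  for z0 in np.arange(.06,.5,.03):
    s=k[(k[:,2]>=z0)&(k[:,2]<z0+.03)]
    if len(s)>5: print(n,z0.round(2),len(s),'cx',s[:,0].min().round(3),s[:,0].max().round(3),'cy',s[:,1].min().round(3),s[:,1].max().round(3))
```

```text
t 0.06 10 cx -0.063 -0.048 cy -0.014 0.011
t 0.09 85 cx -0.067 0.058 cy -0.014 0.013
t 0.18 10 cx -0.026 0.024 cy -0.032 -0.024
t 0.21 42 cx -0.059 0.04 cy -0.059 0.019
t 0.24 308 cx -0.059 0.049 cy -0.106 0.039
t 0.27 1299 cx -0.059 0.054 cy -0.118 0.033
t 0.3 1064 cx -0.056 0.055 cy -0.18 -0.014
t 0.33 789 cx -0.051 0.044 cy -0.2 -0.071
t 0.36 1105 cx -0.05 0.049 cy -0.199 -0.123
t 0.39 388 cx -0.046 0.045 cy -0.2 -0.174
s 0.06 218 cx -0.065 0.062 cy -0.005 0.021
s 0.09 490 cx -0.068 0.065 cy -0.013 0.023
s 0.12 255 cx -0.039 0.036 cy 0.003 0.041
s 0.15 458 cx -0.038 0.036 cy -0.006 0.04
s 0.18 338 cx -0.036 0.034 cy -0.001 0.038
s 0.21 448 cx -0.056 0.056 cy -0.033 0.041
s 0.24 1080 cx -0.059 0.057 cy -0.091 0.044
s 0.27 1659 cx -0.059 0.057 cy -0.082 0.037
s 0.3 1248 cx -0.056 0.055 cy -0.147 -0.013
s 0.33 1113 cx -0.051 0.048 cy -0.191 -0.069
s 0.36 1182 cx -0.051 0.05 cy -0.199 -0.121
s 0.39 388 cx -0.047 0.046 cy -0.2 -0.174
```

Everything on the gripper stays within 67 mm of the TCP along case x. I'll shift 1 cm toward the hinge so the gap to the knob and the lid is equal.

>>> {"name": "arm_command", "arguments": {
  "steps": [
    [[2, 0, -0.5, 0, 0], [2, 0, -1, 0, 0], [2, 0, -1, 2, 0], [2, 0, -1, 4, 0], [2, 0, -1, 6, 0], [2, 0, -1, 8, 0], [2, 0, -1, 9.5, 0], [2, 0, -1, 10.5, 0], [2, 0, -1, 11, 0], [2, 0, -1, 11, 0], [2, 0, -1, 11, 0]]
  ]
}}

```text
clock: 5.82
position: [0.5387, -0.0976, 0.0539]
ee_rot: [-180.0, 0.1, 160.0]
force: [0.2, -0.3, -1.2]
opening: 0.0376
grasp_force: 39.0
```

```bash
python3 -c "
from h import *
shift((.5372,-.0969,.0175,160))"
```

```text
t 5.82 pos [ 0.5387 -0.0976  0.0539] rpy [-1.8000e+02  6.0000e-02  1.5999e+02] F [ 0.2 -0.3 -1.2] open 0.0376 g 39.01064061705256 q [-21.  13. 115.  -0.  52. -91.]
(0.5372, -0.0969, 0.0175, 160) -> [0.16 0.02 3.64] turn -0.01
```

>>> {"name": "arm_command", "arguments": {
  "steps": [
    [[2, 0, 0, 1, 0], [2, 0, 0, 2, 0], [2, 0, 0, 2.6, 0], [2, 0, 0, 3, 0], [2, 0, 0, 3.3, 0], [2, 0, 0, 3.5, 0], [2, 0, 0, 3.6, 0], [2, 0, 0, 3.6, 0], [2, 0, 0, 3.6, 0]]
  ]
}}

```text
clock: 6.57
position: [0.5384, -0.0974, 0.0176]
ee_rot: [-180.0, 0.0, 160.0]
force: [0.1, 0.5, -1.7]
opening: 0.037
grasp_force: 39.0
```

>>> {"name": "arm_command", "arguments": {
  "steps": [
    [[2, 0, 0, 0.1, 0], [2, 0, 0, 0.15, 0], [2, 0, 0, 0.2, 0], [2, 0, 0, 0.2, 0]]
  ]
}}

```text
clock: 6.9
position: [0.5382, -0.0974, 0.0154]
ee_rot: [-180.0, 0.0, 160.0]
force: [-0.5, -0.6, -1.9]
opening: 0.0372
grasp_force: 39.1
```

>>> {"name": "arm_command", "arguments": {
  "steps": [
    [[2, 0, 0, 0.1, 0], [2, 0, 0, 0.15, 0], [2, 0, 0, 0.15, 0]]
  ]
}}

```text
clock: 7.15
position: [0.5384, -0.0974, 0.0142]
ee_rot: [-180.0, 0.0, 160.0]
force: [-1.1, 0.5, 1.9]
opening: 0.037
grasp_force: 39.8
```

Contact. I'll release it a little, then rise.

>>> {"name": "arm_command", "arguments": {
  "steps": [
    [[4, 0, 0, 0, 0], [4.5, 0, 0, 0, 0], [5, 0, 0, 0, 0], [5.5, 0, 0, 0, 0], [5.5, 0, 0, 0, 0], [5.5, 0, 0, 0, 0], [5.5, 0, 0, 0, 0]]
  ]
}}

```text
clock: 7.73
position: [0.5382, -0.0974, 0.0138]
ee_rot: [180.0, 0.0, 160.0]
force: [-0.4, -0.5, -0.2]
opening: 0.0552
grasp_force: 0.0
```

>>> {"name": "arm_command", "arguments": {
  "steps": [
    [[5.5, 0, 0, -1, 0], [5.5, 0, 0, -3, 0], [5.5, 0, 0, -6, 0], [5.5, 0, 0, -9, 0], [5.5, 0, 0, -13, 0], [4, 0, 0, -17, 0], [2, 0, 0, -21, 0], [0, 0, 0, -25, 0], [0, 0, 0, -27, 0], [0, 0, 0, -27, 0], [0, 0, 0, -27, 0], [0, 0, 0, -27, 0]]
  ]
}}

```text
clock: 8.73
position: [0.5375, -0.0971, 0.283]
ee_rot: [180.0, -0.1, 160.0]
force: [-0.5, -0.1, -0.7]
opening: 0.0002
grasp_force: 0.0
```

Run:
```python
from h import *
f=grab('side'); w=world(f)
hsv=cv2.cvtColor(f['image'],cv2.COLOR_RGB2HSV)
m=((hsv[...,0]<8)|(hsv[...,0]>172))&(hsv[...,1]>140)&(hsv[...,2]>60)
k=w[m]; C=np.array([.538,-.095]); k=k[(np.linalg.norm(k[:,:2]-C,axis=1)<.13)]
ex=np.array([-.342,-.940]); ey=np.array([.940,-.342])
print(len(k), ((k[:,:2]-C)@ex).round(3)[[0,-1]],((k[:,:2]-C)@ey).min(),((k[:,:2]-C)@ey).max(),k[:,2].mean())
# behind-lid targets: case (cx,0,z)
T=[]
for cx,z in((.175,.285),(.175,.19)):
    q=C+cx*ex; T.append((q[0],q[1],z,160))
shift(*T)
cv2.imwrite('pics/c6.png',cv2.resize(cv2.cvtColor(f['image'],cv2.COLOR_RGB2BGR)[140:320,80:300],None,fx=3,fy=3))
```

```text
221 [-0.007  0.016] -0.01825123352582508 0.07762418271755761 0.01879835598030275
t 8.78 pos [ 0.5372 -0.097   0.282 ] rpy [180.    -0.2  159.99] F [ 0.8  0.2 -0.1] open -0.0002 g 0.0 q [-21.  -2. 105.  -0.  77. -91.]
(np.float64(0.47815), np.float64(-0.25949999999999995), 0.285, 160) -> [-1.000e-02 -1.729e+01 -3.000e-01] turn -0.01
(np.float64(0.47815), np.float64(-0.25949999999999995), 0.19, 160) -> [-1.000e-02 -1.729e+01  9.200e+00] turn -0.01
```

View pics/c6.png

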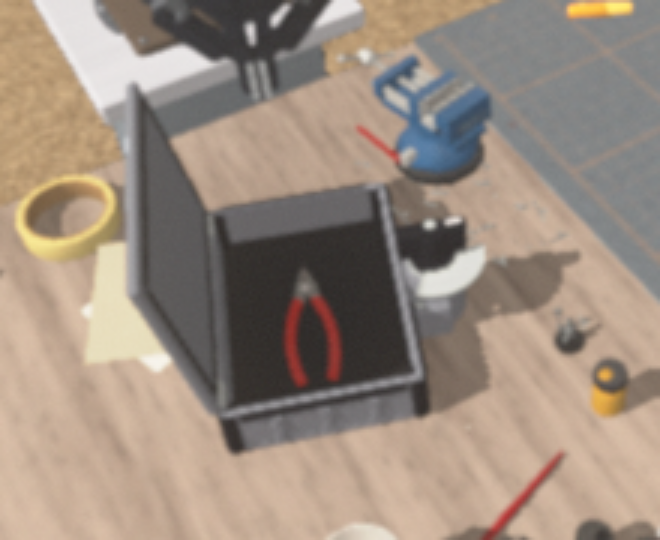

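The cutter lies flat in the case (crop (315,330)) with the lid behind it on the left. Next I go over the lid and down behind it with the fingers shut.

>>> {"name": "arm_command", "arguments": {
  "steps": [
    [[0, 0, -3, -1, 0], [0, 0, -6, -1, 0], [0, 0, -9, -1, 0], [0, 0, -12, -1, 0], [0, 0, -15, -1, 0], [0, 0, -17.3, 0, 0], [0, 0, -17.3, 3, 0], [0, 0, -17.3, 6, 0], [0, 0, -17.3, 9, 0], [0, 0, -17.3, 9.3, 0], [0, 0, -17.3, 9.3, 0], [0, 0, -17.3, 9.3, 0]]
  ]
}}

```text
clock: 9.78
position: [0.4791, -0.2599, 0.1911]
ee_rot: [180.0, -0.0, 160.0]
force: [-0.6, -0.1, 2.0]
opening: 0.0003
grasp_force: 0.0
```

Run:
```python
from h import *
C=np.array([.538,-.095]);ex=np.array([-.342,-.940])
shift(*[(*(C+cx*ex),z,160) for cx,z in((.175,.19),(.106,.183),(.073,.181),(.0425,.17),(.015,.152),(-.006,.127),(-.021,.098),(-.026,.077),(-.027,.066))])
f=grab('top','t7.png'); g=grab('side')
# extent of the closed fingers near the tip
p=env.get_obs()['position'];A=[]
for ff in(f,g):
    d=world(ff).reshape(-1,3)-p; k=np.c_[d[:,:2]@ex,d[:,:2]@[.94,-.342],d[:,2]]
    k=k[(abs(k[:,0])<.05)&(abs(k[:,1])<.05)]
    for z0 in(-.005,.005,.02,.04,.06):
        s=k[(k[:,2]>z0)&(k[:,2]<z0+.015)]; 
        if len(s): print(z0,len(s),s.min(0).round(3),s.max(0).round(3))
```

```text
t 9.78 pos [ 0.4791 -0.2599  0.1911] rpy [ 1.7999e+02 -3.0000e-02  1.6001e+02] F [-0.6 -0.1  2. ] open 0.0003 g 0.0 q [ -39.    2.  111.   -0.   67. -109.]
(np.float64(0.47815), np.float64(-0.25949999999999995), 0.19, 160) -> [0.11 0.   0.11] turn 0.01
(np.float64(0.5017480000000001), np.float64(-0.19463999999999998), 0.183, 160) -> [0.11 6.91 0.81] turn 0.01
(np.float64(0.513034), np.float64(-0.16362), 0.181, 160) -> [ 0.11 10.21  1.01] turn 0.01
(np.float64(0.5234650000000001), np.float64(-0.13495000000000001), 0.17, 160) -> [ 0.11 13.26  2.11] turn 0.01
(np.float64(0.5328700000000001), np.float64(-0.1091), 0.152, 160) -> [ 0.11 16.01  3.91] turn 0.01
(np.float64(0.5400520000000001), np.float64(-0.08936), 0.127, 160) -> [ 0.11 18.11  6.41] turn 0.01
(np.float64(0.545182), np.float64(-0.07526), 0.098, 160) -> [ 0.11 19.61  9.31] turn 0.01
(np.float64(0.546892), np.float64(-0.07056000000000001), 0.077, 160) -> [ 0.11 20.11 11.41] turn 0.01
(np.float64(0.547234), np.float64(-0.06962), 0.066, 160) -> [ 0.11 20.21 12.51] turn 0.01
0.04 1 [-0.039 -0.014  0.054] [-0.039 -0.014  0.054]
0.06 10 [-0.049 -0.015  0.061] [-0.036 -0.007  0.073]
-0.005 29 [-0.013  0.002 -0.002] [0.009 0.012 0.01 ]
0.005 64 [-0.015 -0.005  0.005] [0.012 0.013 0.02 ]
0.02 62 [-0.015 -0.003  0.02 ] [0.011 0.015 0.035]
0.04 183 [-0.037 -0.01   0.04 ] [0.034 0.015 0.055]
0.06 200 [-0.049 -0.01   0.06 ] [0.049 0.019 0.075]
```

>>> {"name": "arm_command", "arguments": {
  "steps": [
    [[0, 0, 2, 0, 0], [0, 0, 4, 0.3, 0], [0, 0, 5.5, 0.6, 0], [0, 0, 7, 0.8, 0], [0, 0, 8.6, 0.9, 0], [0, 0, 10.2, 1, 0], [0, 0, 11.7, 1.5, 0], [0, 0, 13.2, 2.1, 0], [0, 0, 14.6, 2.9, 0], [0, 0, 16, 3.9, 0], [0, 0, 16, 3.9, 0]]
  ]
}}

```text
clock: 10.8
position: [0.5348, -0.1079, 0.1529]
ee_rot: [180.0, 0.1, 160.1]
force: [-0.3, -0.6, -0.3]
opening: -0.0001
grasp_force: 0.0
```

>>> {"name": "arm_command", "arguments": {
  "steps": [
    [[0, 0, 1, 1.2, 0], [0, 0, 2.1, 2.5, 0], [0, 0, 2.9, 4, 0], [0, 0, 3.6, 5.4, 0], [0, 0, 3.9, 6.5, 0], [0, 0, 4.1, 7.5, 0], [0, 0, 4.1, 7.9, 0], [0, 0, 4.1, 8.2, 0], [0, 0, 4.1, 8.2, 0]]
  ]
}}

```text
clock: 11.55
position: [0.5473, -0.0712, 0.069]
ee_rot: [-180.0, -0.1, 160.0]
force: [-0.4, 0.0, -0.6]
opening: -0.0
grasp_force: 0.0
```

Run:
```python
from h import *
shift()
f=grab('side'); 
cv2.imwrite('pics/c8.png',cv2.resize(cv2.cvtColor(f['image'],cv2.COLOR_RGB2BGR)[140:320,80:300],None,fx=3,fy=3))
```

```text
t 11.55 pos [ 0.5473 -0.0712  0.069 ] rpy [-1.7999e+02 -8.0000e-02  1.5998e+02] F [-0.4  0.  -0.6] open -0.0 g 0.0 q [-18.  12. 114.  -0.  54. -88.]
```

View pics/c8.png

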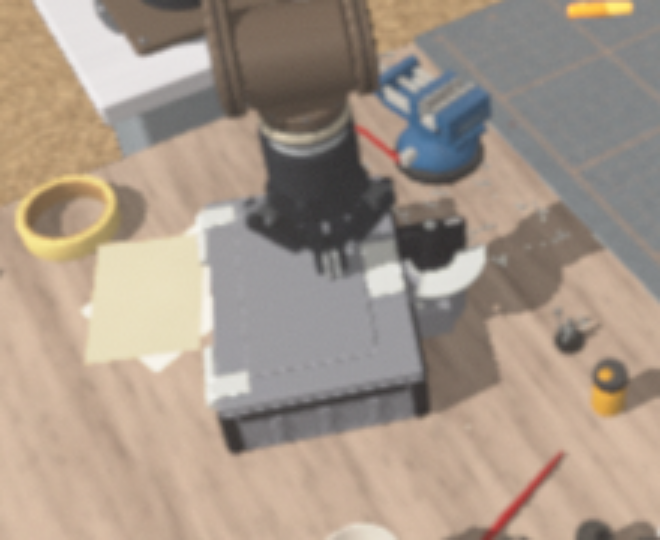

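The lid is nearly shut, and the fingertips at crop (330,265) aren't pressing yet. I'll press down gently.

>>> {"name": "arm_command", "arguments": {
  "steps": [
    [[0, 0, 0, 0.1, 0], [0, 0, 0, 0.2, 0], [0, 0, 0, 0.3, 0], [0, 0, 0, 0.3, 0], [0, 0, 0, 0.3, 0]]
  ]
}}

```text
clock: 12.02
position: [0.5483, -0.0714, 0.068]
ee_rot: [-180.0, 0.1, 160.0]
force: [-2.8, -0.6, 5.3]
opening: -0.0001
grasp_force: 2.8
```

>>> {"name": "arm_command", "arguments": {
  "steps": [
    [[0, 0, 0, 0.2, 0], [0, 0, 0, 0.4, 0], [0, 0, 0, 0.4, 0], [0, 0, 0, 0.4, 0]]
  ]
}}

```text
clock: 12.35
position: [0.5484, -0.0715, 0.0676]
ee_rot: [-179.9, -0.1, 160.0]
force: [-10.1, 1.9, 23.9]
opening: 0.0002
grasp_force: 12.1
```

>>> {"name": "arm_command", "arguments": {
  "steps": [
    [[0, 0, -0.5, -2, 0], [0, 0, -2.5, -5, 0], [0, 0, -5, -8, 0], [0, 0, -8, -11, 0], [2, 0, -11, -14, 0], [4, 0, -14, -16, 0], [6, 0, -16, -16, 0], [6, 0, -16, -16, 0], [6, 0, -16, -16, 0]]
  ]
}}

```text
clock: 13.1
position: [0.4926, -0.222, 0.2227]
ee_rot: [180.0, 0.0, 159.9]
force: [0.0, -0.4, 0.6]
opening: 0.0594
grasp_force: 0.0
```

Run:
```python
from h import *
C=np.array([.538,-.095]);ex=np.array([-.342,-.940]);ey=np.array([.94,-.342])
for n in('top','side'):
    f=grab(n); w=world(f).reshape(-1,3)
    d=w[:,:2]-C; a,b=d@ex,d@ey
    s=(abs(a)<.075)&(abs(b)<.1)&(w[:,2]<.09)&(w[:,2]>.05)
    co=np.linalg.lstsq(np.c_[a[s],b[s],np.ones(s.sum())],w[s,2],rcond=None)[0]; print(n,s.sum(),'lid z,slope',co[2],co[0])
    # knob top face only
    k=w[(w[:,2]>.104)&(w[:,2]<.116)&(np.linalg.norm(w[:,:2]-[.577,.01],axis=1)<.045)]
    r=cv2.minAreaRect((k[:,:2]*1000).astype('float32')); print('knob',len(k),k.mean(0),r)
    a,b=(k[:,:2]-C)@ex,(k[:,:2]-C)@ey; print('case frame',a.min(),a.max(),b.min(),b.max())
shift((.577,.0105,.283,250),(.577,.0105,.2,250))
```

```text
top 3202 lid z,slope 0.06666636963275864 -0.0008631188878565781
knob 106 [0.57761772 0.01135944 0.10942699] ((578.2755126953125, 11.637981414794922), (59.73179244995117, 22.852622985839844), 79.93253326416016)
case frame -0.1442154497513966 -0.0833336510941686 -0.010356355764420103 0.013026731802270807
side 3436 lid z,slope 0.06657908222188713 0.0002534020942000215
knob 131 [0.58461057 0.00891945 0.10863101] ((584.8878173828125, 9.229690551757812), (59.5079460144043, 20.55438995361328), 70.26628112792969)
case frame -0.14378663766452496 -0.0842501566418461 -0.001879137742293264 0.018686882939184603
t 13.2 pos [ 0.4927 -0.2204  0.2216] rpy [ 1.7994e+02 -1.1000e-01  1.6001e+02] F [-0.5 -0.1 -1. ] open 0.06 g 0.0 q [ -35.   -0.  110.    0.   70. -105.]
(0.577, 0.0105, 0.283, 250) -> [-0.03 24.58 -6.14] turn -89.99
(0.577, 0.0105, 0.2, 250) -> [-0.03 24.58  2.16] turn -89.99
```

The lid is shut (flat, slope under 0.001 rad). I'll go to the knob, turning the tool back by 90° on the way.

>>> {"name": "arm_command", "arguments": {
  "steps": [
    [[8, 0, 2, -1, -7], [8, 0, 4.5, -1, -14], [8, 0, 7, -1, -21], [8, 0, 9.5, -1, -28], [8, 0, 12, -1, -35], [8, 0, 14.5, -1, -42], [8, -0.2, 17, -1, -49], [8, -0.5, 19.5, -1, -56], [8, -0.5, 22, -1, -63], [8, -0.5, 24, -1, -70], [8, -0.5, 24.6, -1, -77], [8, -0.5, 24.6, -1, -84]]
  ]
}}

```text
clock: 14.2
position: [0.5819, 0.0137, 0.2312]
ee_rot: [179.9, -0.2, -115.8]
force: [-0.2, -0.2, -0.2]
opening: 0.0798
grasp_force: 0.0
```

>>> {"name": "arm_command", "arguments": {
  "steps": [
    [[8, 0, 0, 2, -6], [8, 0, 0, 4, -6], [8, 0, 0, 6, -6], [8, 0, 0, 6, -6], [8, 0, 0, 6, -6]]
  ]
}}

```text
clock: 14.62
position: [0.5829, 0.034, 0.1695]
ee_rot: [-179.7, -2.0, -112.2]
force: [0.7, 0.1, 0.7]
opening: 0.0802
grasp_force: 0.0
```

Run:
```python
from h import *
shift((.582,.0103,.081,250))
f=grab('side'); 
cv2.imwrite('pics/c9.png',cv2.resize(cv2.cvtColor(f['image'],cv2.COLOR_RGB2BGR)[130:280,130:310],None,fx=4,fy=4,interpolation=cv2.INTER_CUBIC))
```

```text
t 14.62 pos [0.5829 0.034  0.1695] rpy [-179.67   -1.96 -112.25] F [0.7 0.1 0.7] open 0.0802 g 0.0 q [  -6.    9.  106.   -2.   65. -163.]
(0.582, 0.0103, 0.081, 250) -> [ 2.22 -0.82  8.85] turn -362.25
```

View pics/c9.png

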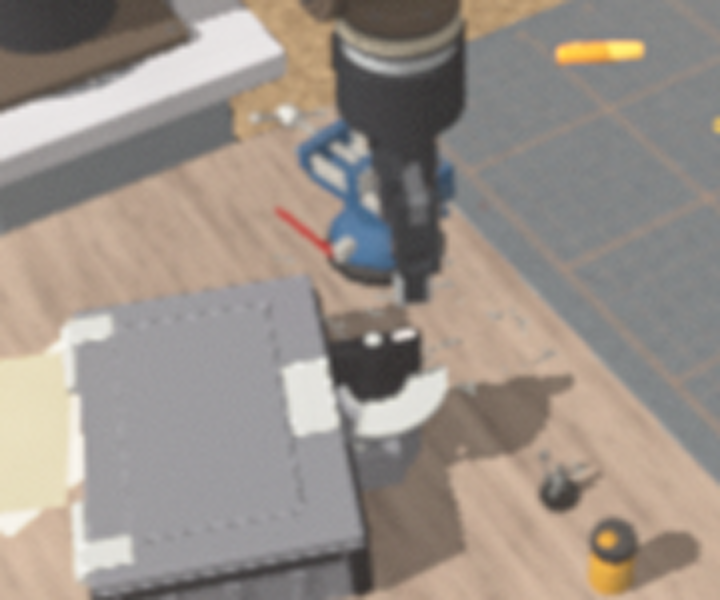

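The tool can't reach that yaw: joint 6 is at its end (-163°). The knob is at crop (380,360), with the gripper offset to its right. I'll grip half a turn round instead, at yaw 70, and turn the knob in two holds.

>>> {"name": "arm_command", "arguments": {
  "steps": [
    [[8, 0, 0, -2, 7], [8, 0, 0, -4, 14], [8, 0, 0, -4, 21], [8, 0, 0, -4, 28], [8, 0, 0, -4, 35], [8, 0, 0, -4, 42], [8, 0, 0, -4, 49], [8, 0, 0, -4, 56], [8, 0, 0, -4, 63], [8, 0, 0, -4, 70], [8, 0, 0, -4, 77], [8, 0, 0, -4, 84]]
  ]
}}

```text
clock: 15.67
position: [0.5854, 0.0339, 0.2141]
ee_rot: [-178.1, 0.6, 163.3]
force: [-0.0, 0.4, -0.1]
opening: 0.08
grasp_force: 0.0
```

>>> {"name": "arm_command", "arguments": {
  "steps": [
    [[8, 0, 0, 0, 7], [8, 0, 0, 0, 14], [8, 0, 0, 0, 21], [8, 0, 0, 0, 28], [8, 0, 0, 0, 35], [8, 0, 0, 0, 42], [8, 0, 0, 0, 49], [8, 0, 0, 0, 56], [8, 0, 0, 0, 63], [8, 0, 0, 0, 70], [8, 0, 0, 0, 77], [8, 0, 0, 0, 84]]
  ]
}}

```text
clock: 16.67
position: [0.5854, 0.0339, 0.2141]
ee_rot: [179.6, 1.9, 79.3]
force: [-0.3, 0.2, -0.2]
opening: 0.0802
grasp_force: 0.0
```

Run:
```python
from h import *
shift((.582,.0103,.16,70))
```

```text
t 16.67 pos [0.5854 0.0339 0.2141] rpy [179.59   1.94  79.29] F [-0.3  0.2 -0.2] open 0.0802 g 0.0 q [ -6.   6. 104.  -2.  70.   6.]
(0.582, 0.0103, 0.16, 70) -> [-2.38  0.1   5.41] turn 9.29
```

```bash
sed -i "s/R=Ro.from_euler('z',yw.*/R=Ro.from_euler('xyz',o['ee_rot'],degrees=True)/" h.py
python3 - <<'E'
from h import *
shift((.582,.0103,.16,70),(.582,.0103,.12,70))
print(Ro.from_euler('xyz',env.get_obs()['ee_rot'],degrees=True).as_matrix()[:,2])
E
```

```text
t 16.67 pos [0.5854 0.0339 0.2141] rpy [179.59   1.94  79.29] F [-0.3  0.2 -0.2] open 0.0802 g 0.0 q [ -6.   6. 104.  -2.  70.   6.]
(0.582, 0.0103, 0.16, 70) -> [-2.2   0.06  5.49] turn 9.29
(0.582, 0.0103, 0.12, 70) -> [-2.06  0.03  9.48] turn 9.29
[ 7.73805140e-04 -3.46866726e-02 -9.99397937e-01]
```

>>> {"name": "arm_command", "arguments": {
  "steps": [
    [[8, -1, 0, 1, 4], [8, -2, 0, 3, 9.3], [8, -2.1, 0, 5, 9.3], [8, -2.1, 0, 7, 9.3], [8, -2.1, 0, 8, 9.3], [8, -2.1, 0, 8, 9.3], [8, -2.1, 0, 8, 9.3], [8, -2.1, 0, 8, 9.3]]
  ]
}}

```text
clock: 17.33
position: [0.5818, 0.0105, 0.1346]
ee_rot: [179.3, 1.9, 70.4]
force: [0.2, -0.3, 0.5]
opening: 0.0799
grasp_force: 0.0
```

Run:
```python
from h import *
shift((.582,.0103,.1,70),(.582,.0103,.081,70))
f=grab('top'); 
cv2.imwrite('pics/c10.png',cv2.resize(cv2.cvtColor(f['image'],cv2.COLOR_RGB2BGR)[130:250,250:370],None,fx=4,fy=4,interpolation=cv2.INTER_CUBIC))
```

```text
t 17.33 pos [0.5818 0.0105 0.1346] rpy [179.3    1.88  70.35] F [ 0.2 -0.3  0.5] open 0.0799 g 0.0 q [ -8.  10. 108.  -2.  61.  13.]
(0.582, 0.0103, 0.1, 70) -> [ 0.1  -0.02  3.46] turn 0.35
(0.582, 0.0103, 0.081, 70) -> [ 0.16 -0.04  5.36] turn 0.35
```

>>> {"name": "arm_command", "arguments": {
  "steps": [
    [[8, 0, 0, 1.5, 0.3], [8, 0.1, 0, 3, 0.3], [8, 0.1, 0, 4.2, 0.3], [8, 0.2, 0, 5, 0.3], [8, 0.2, 0, 5.4, 0.3], [8, 0.2, 0, 5.4, 0.3]]
  ]
}}

```text
clock: 17.88
position: [0.5806, 0.0106, 0.0778]
ee_rot: [179.6, 1.9, 70.1]
force: [-0.2, -1.2, 0.5]
opening: 0.0799
grasp_force: 0.0
```

>>> {"name": "arm_command", "arguments": {
  "steps": [
    [[5, 0, 0, 0, 0], [3, 0, 0, 0, 0], [1, 0, 0, 0, 0], [1, 0, 0, 0, 0], [1, 0, 0, 0, 0], [1, 0, 0, 0, 0], [1, 0, 0, 0, 0], [1, 0, 0, 0, 0]]
  ],
  "force": 30
}}

```text
clock: 18.55
position: [0.5807, 0.0107, 0.0791]
ee_rot: [179.6, 1.9, 70.0]
force: [-3.5, 0.6, 5.4]
opening: 0.0145
grasp_force: 30.8
```

Run:
```python
from h import *
shift(); print(env.get_obs()['torque'])
```

```text
t 18.55 pos [0.5807 0.0107 0.0791] rpy [179.57   1.92  70.04] F [-3.5  0.6  5.4] open 0.0145 g 30.756051242351532 q [ -8.  15. 110.  -2.  56.  13.]
[ 0.27562975  0.95492246 -0.03186638]
```

>>> {"name": "arm_command", "arguments": {
  "steps": [
    [[1, 0, 0, -0.2, 0], [1, 0, 0, -0.2, 0], [1, 0, 0, -0.2, 6], [1, 0, 0, -0.2, 12], [1, 0, 0, -0.2, 18], [1, 0, 0, -0.2, 24], [1, 0, 0, -0.2, 30], [1, 0, 0, -0.2, 30]]
  ],
  "force": 80
}}

```text
clock: 19.22
position: [0.5809, 0.0104, 0.0793]
ee_rot: [178.6, 1.4, 39.8]
force: [6.5, -1.6, -5.5]
opening: 0.0138
grasp_force: 78.9
```

Run:
```python
from h import *
shift(); print(env.get_obs()['torque'])
```

```text
t 19.22 pos [0.5809 0.0104 0.0793] rpy [178.62   1.42  39.83] F [ 6.5 -1.6 -5.5] open 0.0138 g 78.85797142982483 q [ -8.  15. 110.  -2.  56.  43.]
[0.41558524 0.43748663 0.0997051 ]
```

Forces are small, so I'll go on to the first click.

>>> {"name": "arm_command", "arguments": {
  "steps": [
    [[1, 0, 0, 0, 6], [1, 0, 0, 0, 12], [1, 0, 0, 0, 18], [1, 0, 0, 0, 24], [1, 0, 0, 0, 30], [1, 0, 0, 0, 36], [1, 0, 0, 0, 42], [1, 0, 0, 0, 48], [1, 0, 0, 0, 54], [1, 0, 0, 0, 60], [1, 0, 0, 0, 60], [1, 0, 0, 0, 60]]
  ]
}}

```text
clock: 20.22
position: [0.5815, 0.0093, 0.0794]
ee_rot: [178.1, -0.6, -20.0]
force: [4.0, -6.3, -6.4]
opening: 0.0137
grasp_force: 78.5
```

Run:
```python
from h import *
shift(); print(env.get_obs()['torque'])
```

```text
t 20.22 pos [0.5815 0.0093 0.0794] rpy [178.08  -0.62 -20.02] F [ 4.  -6.3 -6.4] open 0.0137 g 78.501638174057 q [ -8.  15. 110.  -2.  55. 103.]
[ 0.33954892 -0.21762939 -0.01261138]
```

>>> {"name": "arm_command", "arguments": {
  "steps": [
    [[3, 0, 0, 0, 0], [5, 0, 0, 0, 0], [8, 0, 0, 0, 0], [8, 0, 0, 0, 0], [8, 0, 0, 0, 0], [8, 0, 0, -2, 0], [8, 0, 0, -4, 0], [8, 0, 0, -6, 0], [8, 0, 0, -6, -7], [8, 0, 0, -6, -14], [8, 0, 0, -6, -21], [8, 0, 0, -6, -28]]
  ]
}}

```text
clock: 21.22
position: [0.5814, 0.0128, 0.141]
ee_rot: [178.0, 0.4, 8.4]
force: [-1.3, 0.7, -0.5]
opening: 0.0802
grasp_force: 0.0
```

>>> {"name": "arm_command", "arguments": {
  "steps": [
    [[8, 0, 0, 0, -7], [8, 0, 0, 0, -14], [8, 0, 0, 0, -21], [8, 0, 0, 0, -28], [8, 0, 0, 0, -35], [8, 0, 0, 0, -42], [8, 0, 0, 0, -49], [8, 0, 0, 0, -56], [8, 0, 0, 0, -63], [8, 0, 0, 0, -70], [8, 0, 0, 0, -77], [8, 0, 0, 0, -84]]
  ]
}}

```text
clock: 22.22
position: [0.5813, 0.0129, 0.1408]
ee_rot: [-179.8, 2.0, 92.4]
force: [-0.9, -0.4, -0.1]
opening: 0.0801
grasp_force: 0.0
```

>>> {"name": "arm_command", "arguments": {
  "steps": [
    [[8, 0, 0, 0, -7], [8, 0, 0, 0, -14], [8, 0, 0, 0, -21], [8, 0, 0, 0, -28], [8, 0, 0, 0, -35], [8, 0, 0, 0, -42], [8, 0, 0, 0, -49], [8, 0, 0, 0, -56], [8, 0, 0, 0, -63], [8, 0, 0, 0, -68], [8, 0, 0, 0, -68], [8, 0, 0, 0, -68]]
  ]
}}

```text
clock: 23.22
position: [0.5813, 0.0128, 0.1407]
ee_rot: [-178.1, 0.6, 159.9]
force: [-0.3, 0.1, 0.3]
opening: 0.0799
grasp_force: 0.0
```

Run:
```python
from h import *
shift((.5812,.01,.08,160))
for n in('top','side'):
    w=world(grab(n)).reshape(-1,3); k=w[(w[:,2]>.104)&(w[:,2]<.114)&(np.linalg.norm(w[:,:2]-[.581,.01],axis=1)<.045)]
    print(n,len(k)); 
    if len(k)>4: print(k.mean(0),cv2.minAreaRect((k[:,:2]*1000).astype('float32')))
```

```text
t 23.22 pos [0.5813 0.0128 0.1407] rpy [-178.09    0.56  159.95] F [-0.3  0.1  0.3] open 0.0799 g 0.0 q [ -8.  10. 108.  -2.  62. -77.]
(0.5812, 0.01, 0.08, 160) -> [-0.03 -0.06  6.08] turn -0.05
top 0
side 120
[0.58508766 0.00910904 0.10885263] ((582.8344116210938, 10.467092514038086), (23.21611976623535, 62.8322868347168), 60.29038619995117)
```

>>> {"name": "arm_command", "arguments": {
  "steps": [
    [[8, 0, 0, 2, 0], [8, 0, 0, 4, 0], [8, 0, 0, 5.5, 0], [8, 0, 0, 6, 0], [8, 0, 0, 6, 0], [5, 0, 0, 6, 0], [3, 0, 0, 6, 0], [1, 0, 0, 6, 0], [1, 0, 0, 6, 0], [1, 0, 0, 6, 0], [1, 0, 0, 6, 0], [1, 0, 0, 6, 0]]
  ]
}}

```text
clock: 24.32
position: [0.5812, 0.0095, 0.0818]
ee_rot: [-178.0, 0.6, 160.0]
force: [-3.8, -5.0, 4.5]
opening: 0.0138
grasp_force: 78.8
```

>>> {"name": "arm_command", "arguments": {
  "steps": [
    [[1, 0, 0, 0, 0], [1, 0, 0, 0, 6], [1, 0, 0, 0, 12], [1, 0, 0, 0, 18], [1, 0, 0, 0, 24], [1, 0, 0, 0, 30], [1, 0, 0, 0, 36], [1, 0, 0, 0, 42], [1, 0, 0, 0, 48], [1, 0, 0, 0, 54], [1, 0, 0, 0, 60], [1, 0, 0, 0, 60]]
  ]
}}

```text
clock: 25.32
position: [0.5802, 0.0089, 0.0818]
ee_rot: [-179.3, 2.0, 99.8]
force: [-4.0, -5.8, 6.1]
opening: 0.0138
grasp_force: 78.8
```

Run:
```python
from h import *
shift(); print(env.get_obs()['torque'])
```

```text
t 25.32 pos [0.5802 0.0089 0.0818] rpy [-179.27    2.04   99.84] F [-4.  -5.8  6.1] open 0.0138 g 78.82748007774353 q [ -8.  15. 110.  -3.  56. -17.]
[-0.55948187  1.17443378 -0.1697367 ]
```

>>> {"name": "arm_command", "arguments": {
  "steps": [
    [[1, 0, 0, 0, 6], [1, 0, 0, 0, 12], [1, 0, 0, 0, 18], [1, 0, 0, 0, 24], [1, 0, 0, 0, 29], [1, 0, 0, 0, 32], [1, 0, 0, 0, 33], [1, 0, 0, 0, 33], [1, 0, 0, 0, 33], [1, 0, 0, 0, 33]]
  ]
}}

```text
clock: 26.15
position: [0.5796, 0.009, 0.0817]
ee_rot: [179.6, 2.2, 67.1]
force: [-4.5, -5.3, 7.7]
opening: 0.0139
grasp_force: 79.3
```

>>> {"name": "arm_command", "arguments": {
  "steps": [
    [[2, 0, 0, 0, -1], [4, 0, 0, 0, -1], [6, 0, 0, 0, -1], [8, 0, 0, 0, -1], [8, 0, 0, 0, -1], [8, 0, 0, -2, -1], [8, 0, 0, -4, -1], [8, 0, 0, -7, -1], [8, 0, 0, -11, -1], [8, 0, 0, -15, -1], [8, 0, 0, -15, -1], [8, 0, 0, -15, -1]]
  ]
}}

```text
clock: 27.15
position: [0.5835, 0.0158, 0.2346]
ee_rot: [179.0, 1.8, 68.1]
force: [-0.3, 0.6, -0.5]
opening: 0.0799
grasp_force: 0.0
```

>>> {"name": "arm_command", "arguments": {
  "steps": [
    [[8, -3, 0, 0, 0], [8, -6, 0, 0, 0], [8, -9, 0, 0, 0], [8, -11, 0, 0, 0], [8, -11, 0, 0, 0], [8, -11, 0, 0, 0]]
  ]
}}

```text
clock: 27.65
position: [0.5394, -0.0865, 0.2323]
ee_rot: [179.6, 1.9, 67.9]
force: [-0.1, 0.6, 0.5]
opening: 0.08
grasp_force: 0.0
```

Run:
```python
from h import *
shift()
for n in('top','side'):
    f=grab(n);w=world(f).reshape(-1,3); k=w[(w[:,2]>.104)&(w[:,2]<.114)&(np.linalg.norm(w[:,:2]-[.581,.01],axis=1)<.045)]
    print(n,len(k)); 
    if len(k)>4: print(k.mean(0),cv2.minAreaRect((k[:,:2]*1000).astype('float32')))
cv2.imwrite('pics/c11.png',cv2.resize(cv2.cvtColor(f['image'],cv2.COLOR_RGB2BGR)[150:290,130:300],None,fx=4,fy=4,interpolation=cv2.INTER_CUBIC))
```

```text
t 27.65 pos [ 0.5394 -0.0865  0.2323] rpy [179.57   1.87  67.93] F [-0.1  0.6  0.5] open 0.08 g 0.0 q [-19.   0. 108.  -2.  71.   4.]
top 93
[0.57809001 0.01207798 0.10888623] ((577.65283203125, 11.658121109008789), (59.839385986328125, 21.733470916748047), 78.79864501953125)
side 129
[0.58432219 0.00924148 0.10841709] ((583.7857055664062, 10.460834503173828), (60.556339263916016, 21.72071075439453), 78.86246490478516)
```

View pics/c11.png

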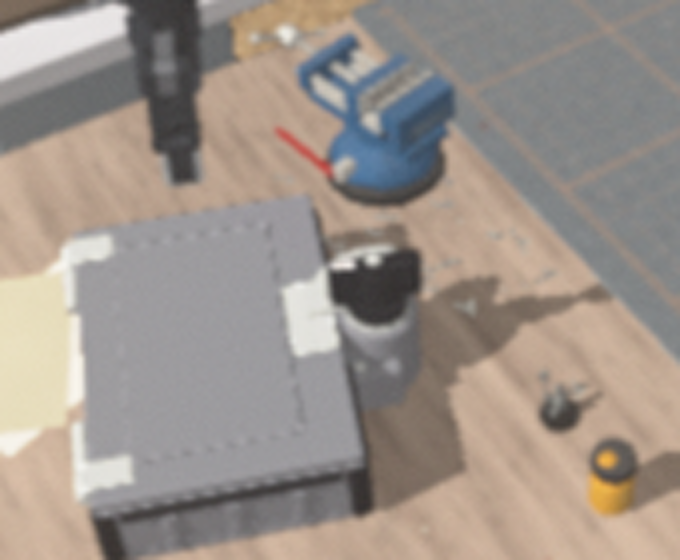

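The pointer end of the wing now points at the case (crop (340,270)), the lid is flat, the figure and pot stand where they were, and the gripper is clear. I'll hand it in.

```bash
python3 -c "
from station import ticket
print(ticket.hand_in())"
```

```text
the job is handed in; nothing more can be done
None
```

The sprue cutter lies in the case, the lid is shut, and the latch knob was turned about 183° clockwise, past both clicks; I handed the job in at about 28 s, and no verdict came back.

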